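Fetch a sample carrier from the drying box with a hook

ROBOT

A 6-joint arm with a two-finger parallel gripper is mounted at the origin on the work surface. World frame = base frame: x ahead of the robot, y to its left, z up, the work surface at z = 0. Lengths are in m, angles in rad, forces in N, time in s.
With the tool pointing down it reaches from about 0.35 to 0.8 m from the base axis. Payload 7.3 kg.
Tool frame: the origin (TCP) lies on the centre line of the jaws, within the pads' length; the fingertips stand 17 mm ahead of it and the grasp point (between the pads) lies 2 mm behind it (robot.tip_extent is the distance from the TCP to the fingertips, in m); z points along the fingers, y is the line along which they close (so a half turn about z gives the same grasp; the last joint's range is limited). The gripper opens to 85 mm and grips with 20 to 120 N. Pads are 22 mm wide; open, the fingers measure 114 mm over their backs; the gripper's body (76 mm by 85 mm) begins 54 mm behind the grasp point. The pads swing forward as they close: fully open they stand 13 mm farther back than shut.
Start: joints at [-1.311, 0.342, 1.524, -0, 1.275, -0.146], TCP at [0.207, -0.482, 0.248] pointing down, gripper open.
Joint ranges: [-2.53, 2.53], [-0.77, 2.02], [0.04, 2.7], [-1, 4.14], [0.28, 2.66], [-3.11, 3.11]. Speed limits (rad/s): [2.57, 2.57, 3.14, 3.14, 3.14, 3.14].

INTERFACE

Orientations are given as a unit quaternion [w, x, y, z].
In Python, from cell import robot gives the robot as it stands.
- The arm moves only by the shell command python3 -m handwheel 'ROWS'. ROWS is JSON, a list of rows, each a list of 7 numbers: the shift along the world's x, y, z in mm, then the turn, a rotation vector about the world's x, y, z in degrees, then the closure, from -1 (fully open) to 1 (shut). A call has 1 to 20 rows; each row shifts and turns the commanded pose from where the row before left it; what a row does not reach is not made up. A row lasts 1/10 s, in which the tool goes at most 50 mm and 8.59 degrees, less where a joint would pass 70% of its speed; a pose out of reach is approached as far as the arm can. A call with a gripper value outside its range is refused whole. The fingers move at their own pace and stop on an object; the grip force is fixed at half the most. Time passes only in rows, so rows that do not move let the fingers close. It gives the time, the measured TCP pose, the force, the opening and the grip force at its end, in the units of the state.
- robot.state(): the state, without advancing time (a new reading comes with each control period).
- robot.camera(name): name is "side" or "top" or "wrist"; returns a dict with "frame" (400x640x3 uint8, red, green, blue), "fovy" (degrees; the focal length in pixels is half the picture's height over the tangent of half this angle, whatever the lens; pixels are square), "cx", "cy" (the principal point, pixels), "rvec" (rotation vector, rad) and "tvec" (3), from world to camera coordinates, as OpenCV has them. Camera axes: x right, y down, z forward; pixel columns grow to the right and rows downward; lengths in m; the calibration is good to about 2 mm. A picture is of the moment at which its call begins. There is no depth.
- robot.sign_off(): hands the job in; it is judged then, once.
The state is a dict: "time": time; "joints": joint angles; "joint_vel": joint speeds; "tau": joint torques, N m; "tool_pos": TCP position; "eef_rot": TCP orientation; "contact_force": force on the tool from outside, world axes, zero at the start; "torque": the same for the moment, N m; "gripper_width": opening from 0.0 (shut) to 1.0 (fully open); "gripper_force": force on a finger pad.
Only numpy, scipy, OpenCV 4.12 (cv2) and the standard library are available. Lean on these libraries where they do the work, as an engineer would, in place of code of your own. Each camera call takes 0.05 s, during which the arm holds its last target. There are 200 camera calls.

TASK

Slide the red thumb latch on top of the clear drying box sideways so that its front cover springs open. With the hook from the blue mat, drag the white sample carrier out through the mouth until its orange grip is well clear of the box (no fingers on it while it is inside), lay the hook back down flat on the blue mat, then lift the carrier by its grip and set it down gently, upright, in the middle of the balance pan. Leave the flasks, the bottle and the mug alone.

Things in the scene. Friction and masses are not known exactly. Their poses are not given: they have to be found in the camera images.
- drybox: Clear low box fixed to the bench, 182 mm wide (y), 85 mm high. Origin: centre of the underside; the cover side faces its -x (roughly the world's +y), and the carrier comes out along its -x. Inner floor 12 mm above the bench, roof from 79 to 85 mm. Inside: y -85 to +85 mm, x from the mouth plane at -72 to the back wall at +66 mm; the floor goes on to x = -80 mm.
- mouth (a point): Centre of the bottom edge of the box's mouth, in the front plane, at the inner floor's height (12 mm above the bench). Axes as the box: -x points straight out of the box, z up.
- latch (a joint): Red thumb latch on the roof at the front edge, slide in m: 0 = locked, up to 0.024; it grows as the latch slides towards the box's +y. It starts at 0 to 0.004, stays where it is left, and needs about 2 N. The cover is freed beyond about 0.014; slide it fully.
- latch_tab (a point): Grip point of the latch's upright tab, 12 mm thick along y (sliding direction), 20 mm along x, from the roof up to 128 mm above the bench; this point is 15 mm below its top, 22 mm behind the mouth plane. Axes as the box. At 102 to 108 mm a 12 mm wide arm runs from it forwards over the cover's edge to a tongue that ends 14 mm in front of the mouth plane.
- cover (a joint): Blue-tinted front cover, 178 mm wide, hinged along its lower edge; rad: 0 = shut (upright), 1.57 = open. Once freed, a light spring swings it out and down in about a second and keeps it flat in front of the mouth: top face 11 mm above the bench, reaching 85 mm out from the mouth plane, with a red catch 14 mm wide reaching 15 mm further. The carrier slides over it.
- carrier: White plate 80 (x) x 56 (y) x 12 mm; origin: centre of the underside. Orange upright grip in the middle, 26 (x) x 14 (y) mm, up to 52 mm; amber pots 19 mm across at x = +29 and -29 mm, up to 34 mm. 0.16 to 0.26 kg. Starts on the box's floor, x within 0.12 rad of the box's x, centre 50 to 66 mm behind the mouth plane and 18 to 42 mm to the box's +y: there is room on its -y side.
- hook: L-shaped hook, 250 mm long, 0.16 kg, lying flat. Origin: underside, below the handle's middle; x runs towards the blade, z up. Green handle: x -40 to +40 mm, 18 mm wide (y), 34 mm high. Steel rod 8 mm thick, axis 11 mm up, to x = 204 mm. Flat blade square to it: x 204 to 210 mm, y -4 to +50 mm (to +y only), 0 to 22 mm high. Balance point about x = 22 mm.
- toolmat: Flat blue mat fixed on the bench, 280 mm (its x) x 120 mm (its y), top 3 mm above the bench; origin at the centre of its underside. The hook starts on it, along its x.
- pan (a point): Centre of the top face of the balance's square steel pan, 130 x 130 mm, 48 mm above the bench. Balance: 150 mm (x) x 160 mm (y) case, 38 mm high, fixed, with a lower grey display part 50 mm wide on the +y side. The pan does not give.
- flask_a: Conical glass flask, 80 mm across its foot, 130 mm high, loose bystander. Origin: centre of the underside.
- flask_b: Another such flask, bystander. Origin: centre of the underside.
- bottle: White jar with a green cap, 68 mm across, 130 mm high, loose bystander. Origin: centre of the underside.
- mug: White mug, 80 mm across, 90 mm high, loose bystander. Origin: centre of the underside.
- hook_mid (a point): Middle of the hook's length, on its underside: 85 mm from the hook's origin along its x, 15 mm to its +y. Axes as the hook.
Not all that is in view belongs to the job. There is more than one size of the drybox; the one meant has the size given above.

How it is judged:
By the outcome, as a careful person would: the job done as asked, in the order asked, and still so for the second after the job is handed in, with the robot touching nothing.
It also fails if it takes over 72 s, if anything falls off the work surface, if the arm or the gripper's body presses on something with over 40 N, if the wrist force passes 120 N, or if a joint passes its speed limit or range.

## Working session

There is one attempt and no reset: what is moved stays moved. The work goes in short steps, Python scripts to look and compute and a shell command to move; the robot and the scene stay as the last step left them, time stands still between calls to the robot, and variables do not carry over. Pictures are saved under pics/ and viewed, at most 10 in all, crops included, and the job is handed in when it is done.

```bash
ls; mkdir -p pics; cat > h.py <<'E'
import numpy as np, cv2, pickle
from cell import robot
def grab(n):
    c=robot.camera(n); c['frame']=np.array(c['frame']); return c
def K(c):
    f=200/np.tan(np.radians(c['fovy'])/2); return np.array([[f,0,c['cx']],[0,f,c['cy']],[0,0,1]])
def ray(c,u,v):
    R=cv2.Rodrigues(np.array(c['rvec'],float))[0]; t=np.array(c['tvec'],float)
    d=R.T@np.linalg.inv(K(c))@np.array([u,v,1.]); o=-R.T@t; return o,d/np.linalg.norm(d)
def onz(c,u,v,z):
    o,d=ray(c,u,v); return o+d*(z-o[2])/d[2]
def tri(c1,p1,c2,p2):
    o1,d1=ray(c1,*p1);o2,d2=ray(c2,*p2)
    s=np.linalg.lstsq(np.c_[d1,-d2],o2-o1,rcond=None)[0]
    a=o1+d1*s[0];b=o2+d2*s[1]; return (a+b)/2,np.linalg.norm(a-b)
def proj(c,P):
    return cv2.projectPoints(np.array(P,float).reshape(-1,1,3),np.array(c['rvec'],float),np.array(c['tvec'],float),K(c),None)[0].reshape(-1,2)
def save(c,n): cv2.imwrite('pics/'+n,c['frame'][:,:,::-1])
E
python3 - <<'E'
from h import *
for n in ['top','side','wrist']:
    c=grab(n); save(c,n+'0.png'); pickle.dump(c,open(n+'0.pkl','wb')); print(n,c['fovy'],c['cx'],c['cy'],ray(c,320,200))
a=cv2.imread('pics/top0.png');b=cv2.imread('pics/side0.png')
print({k:v for k,v in robot.state().items()})
E
```

```text
pics
top 44.023336268039756 322.90741219093167 197.61330832072213 (array([ 0.31614089, -0.07896406,  1.53718971]), array([ 0.16784411, -0.00615807, -0.98579432]))
side 52.16779986046887 318.2743531449559 200.96126651016982 (array([0.4948437 , 0.71830639, 1.07329845]), array([ 0.05270602, -0.65074332, -0.7574663 ]))
wrist 66.96456576136912 312.90880118474195 201.99728100380304 (array([ 0.26834349, -0.45686447,  0.37264928]), array([-0.223925  , -0.12015878, -0.96717085]))
{'time': 0.15, 'joints': array([-1.31100146e+00,  3.42524436e-01,  1.52477525e+00,  3.91219450e-05,
        1.27540475e+00, -1.46009955e-01]), 'joint_vel': array([ 0.00045694, -0.001663  , -0.00270693,  0.00013856,  0.00013358,
        0.00018256]), 'tau': array([ 2.46818934e-03, -4.33902740e+01, -2.46149433e+01, -5.91450157e-05,
        5.71916069e-03, -2.37758741e-06]), 'tool_pos': array([ 0.20720359, -0.48208576,  0.24781325]), 'eef_rot': array([-5.56053622e-04,  9.79486829e-01,  2.01507425e-01, -1.29285258e-05]), 'contact_force': array([0.07055918, 0.09860281, 0.05052852]), 'torque': array([ 0.04257544, -0.03157436, -0.01588386]), 'gripper_force': 0.0, 'gripper_width': 1.0007550593325265}
```

View pics/top0.png

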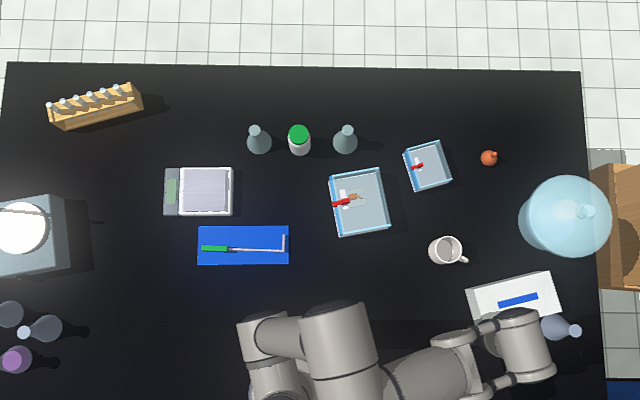

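View pics/side0.png

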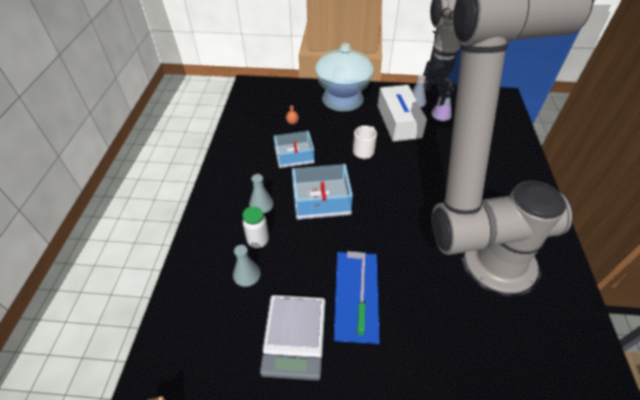

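The top view shows two clear boxes with a red latch: a large one at about (360,200) and a small one at (428,166). The mat with the hook is at (243,245) and the balance at (200,190). In the side view the boxes are at (322,192) and (295,150). I'll measure their widths and confirm the large one in an enlarged crop.

```bash
python3 - <<'E'
from h import *
t=pickle.load(open('top0.pkl','rb'));s=pickle.load(open('side0.pkl','rb'))
img=cv2.imread('pics/top0.png')
cv2.imwrite('pics/crop1.png',cv2.resize(img[120:270,155:455],None,fx=2.6,fy=2.6,interpolation=cv2.INTER_CUBIC))
def blobs(c,lo,hi,amin=8):
    hsv=cv2.cvtColor(c['frame'],cv2.COLOR_RGB2HSV); m=cv2.inRange(hsv,lo,hi)
    n,l,st,ce=cv2.connectedComponentsWithStats(m)
    return [(i,st[i],ce[i],l==i) for i in range(1,n) if st[i][4]>=amin]
for nm,lo,hi in [('red',(0,150,90),(6,255,255)),('mat',(105,150,90),(125,255,255)),('green',(45,130,50),(75,255,255)),('ltblue',(95,60,90),(112,170,255)),('orange',(8,90,90),(22,255,255))]:
  for n,c in (('top',t),('side',s)):
    for i,st,ce,m in blobs(c,lo,hi):
        if st[0]<140 or st[0]>460: continue
        pts=np.argwhere(m)[:,::-1].astype(np.float32); r=cv2.minAreaRect(pts)
        print(nm,n,st,np.round(ce,1),np.round(cv2.boxPoints(r),1).tolist())
E
```

```text
red top [411 163  12   7  29] [417.1 165.9] [[411.0, 167.0], [421.29998779296875, 162.39999389648438], [422.6000061035156, 165.3000030517578], [412.29998779296875, 169.89999389648438]]
red top [333 198  16   9  58] [340.3 201.8] [[332.70001220703125, 202.10000610351562], [347.8999938964844, 197.5], [349.20001220703125, 202.0], [334.1000061035156, 206.60000610351562]]
red side [322 183   3  15  29] [322.8 190.2] [[321.0, 183.10000610351562], [322.8999938964844, 182.89999389648438], [324.29998779296875, 197.0], [322.3999938964844, 197.1999969482422]]
mat top [ 197  225   92   41 3182] [242.9 244.5] [[196.5, 226.0], [288.0, 224.6999969482422], [288.5, 264.0], [197.0, 265.29998779296875]]
mat side [398  95   9  16  37] [402.2 102.6] [[397.6000061035156, 95.19999694824219], [399.20001220703125, 94.4000015258789], [406.79998779296875, 109.5999984741211], [405.20001220703125, 110.4000015258789]]
mat side [ 334  252   46   92 3337] [355.8 299.6] [[334.0, 252.0], [379.0, 252.0], [379.0, 343.0], [334.0, 343.0]]
green top [288 124  21  21 320] [298.2 133.9] [[284.5, 133.5], [298.0, 120.0], [312
[... 2689 characters left out ...]
, 303.0]]
ltblue side [363 293   2  10  12] [363.8 298.2] [[363.0, 293.0], [364.0, 293.0], [364.0, 302.0], [363.0, 302.0]]
orange top [349 193   8   7  42] [352.5 196. ] [[349.0, 193.0], [356.0, 193.0], [356.0, 199.0], [349.0, 199.0]]
orange side [ 162    0  255   83 5872] [322.   41.1] [[161.6999969482422, 73.5], [164.5, -7.599999904632568], [418.79998779296875, 1.399999976158142], [415.8999938964844, 82.5]]
orange side [286 105  13  19 152] [291.7 115.9] [[281.3999938964844, 110.9000015258789], [292.0, 105.0], [300.20001220703125, 119.69999694824219], [289.5, 125.5999984741211]]
orange side [153 396  11   4  26] [159.  398.1] [[153.0, 396.0], [163.0, 396.0], [163.0, 399.0], [153.0, 399.0]]
```

View pics/crop1.png

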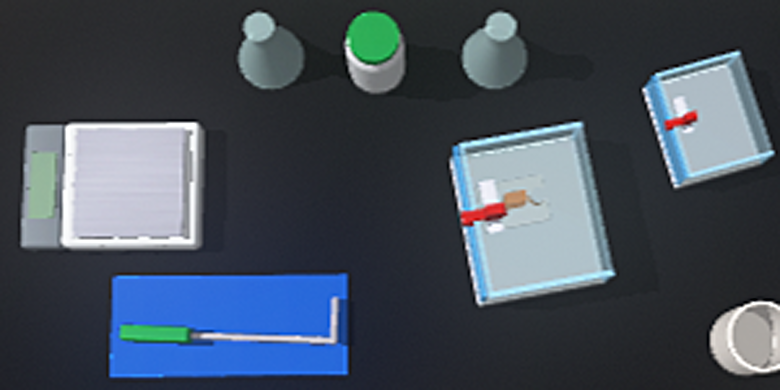

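The crop shows the large box at image (330–390, 167–237), the small box at (403–453, 140–192), the hook along the mat, and a carrier with an orange grip at (352.5,196) inside the large box. I'll check the sizes and get the poses.

```bash
python3 - <<'E'
from h import *
t=pickle.load(open('top0.pkl','rb'));s=pickle.load(open('side0.pkl','rb'))
f=lambda u,v:(u/2.6+155-.3,v/2.6+120-.3)
np.set_printoptions(precision=4,suppress=True)
def P(name,pts,z):
    q=np.array([onz(t,*f(*p),z)[:2] for p in pts]); print(name,q.tolist(),'edges',np.linalg.norm(np.roll(q,-1,0)-q,axis=1)); return q
b=P('box roof',[(453,148),(582,123),(613,275),(480,303)],.085)
P('small',[(645,92),(739,53),(773,153),(677,187)],.085)
P('mat',[(112,276),(347,273),(348,375),(110,378)],.003)
P('pan',[(74,128),(190,126),(190,238),(74,240)],.048)
P('balcase',[(65,124),(203,122),(203,246),(63,248)],.038)
for n,p,z in [('grip top',(352.5,196),.064),('handle',(214.3,248.1),.036)]: print(n,onz(t,*p,z))
g=pickle.load(open('top0.pkl','rb'))
for n,p in [('rodstart',(190,335)),('rodend',(330,341)),('bladecorner',(335,341)),('bladeend',(335,297))]: print(n,onz(t,*f(*p),.020))
for n,p in [('latch tip',(461,218)),('latch back',(506,207)),]: print(n,onz(t,*f(*p),.105),onz(t,*f(*p),.128))
for n,p in [('flask_b',(494,62)),('flask_a',(270,62)),('mug',(752,345))]: print(n,onz(t,*f(*p),.0))
print('handle tri',tri(t,(214.3,248.1),s,(360.9,318.6)))
E
```

```text
box roof [[0.634954618803439, -0.11401779920036398], [0.6667018887868479, -0.263520705072089], [0.48974204476485433, -0.2972894641437068], [0.4560218885210347, -0.14611751161924796]] edges [0.1528 0.1802 0.1549 0.1818]
small [[0.704862320617373, -0.3374541636527595], [0.7536756005517493, -0.4488902350517646], [0.6341504004185419, -0.48482500695259356], [0.5925748567904068, -0.37245895315844446]] edges [0.1217 0.1248 0.1198 0.1176]
mat [[0.49091609441098005, 0.29013660621769155], [0.49799944798917734, 0.009724549378213765], [0.3767947095045717, 0.005774782295301609], [0.3701226207626963, 0.2859344067962195]] edges [0.2805 0.1213 0.2802 0.1209]
pan [[0.6610802591287972, 0.3336342260704923], [0.6654295733565817, 0.19692206260556874], [0.5314473524193147, 0.19104858139983746], [0.5273705411466847, 0.3257036844850556]] edges [0.1368 0.1341 0.1347 0.1339]
balcase [[0.6681300260164583, 0.3473719732801067], [0.6728872508602479, 0.18351819256808613], [0.5236080856020474, 0.17723330867354667], [0.519166894226063, 0.34069291087743037]] edges [0.1639 0.1494 0.1635 0.1491]
grip top [ 0.5805 -0.1864  0.064 ]
handle [0.4203 0.2289 0.036 ]
rodstart [0.4206 0.1911 0.02  ]
rodend [0.4155 0.0268 0.02  ]
bladecorner [0.4155 0.021  0.02  ]
bladeend [0.4673 0.0222 0.02  ]
latch tip [ 0.5499 -0.1233  0.105 ] [ 0.5461 -0.1225  0.128 ]
latch back [ 0.5632 -0.1741  0.105 ] [ 0.5592 -0.1725  0.128 ]
flask_b [ 0.7632 -0.1659  0.    ]
flask_a [0.7591 0.1109 0.    ]
mug [ 0.4179 -0.4753  0.    ]
handle tri (array([0.4217, 0.2311, 0.0243]), np.float64(0.0010626195899971973))
```

The large box (182 mm front edge) is the one meant; the small one measures about 120 mm. I'll move to the -y side of the tab with the fingers closed.

```bash
python3 -m handwheel '[[25.5,25.9,0,0,0,6.52,1],[25.5,25.9,0,0,0,6.52,1],[25.5,25.9,0,0,0,6.52,1],[25.5,25.9,0,0,0,6.52,1],[25.5,25.9,0,0,0,6.52,1],[25.5,25.9,0,0,0,6.52,1],[25.5,25.9,0,0,0,6.52,1],[25.5,25.9,0,0,0,6.52,1],[25.5,25.9,0,0,0,6.52,1],[25.5,25.9,0,0,0,6.52,1],[25.5,25.9,0,0,0,6.52,1],[25.5,25.9,0,0,0,6.52,1],[0,0,0,0,0,0,1]]'
python3 - <<'E'
from h import *
s=robot.state(); print(s['joints'],s['eef_rot'],s['tool_pos'])
c=grab('wrist'); save(c,'w1.png'); pickle.dump(c,open('w1.pkl','wb')); print(ray(c,320,200))
E
```

```text
time: 1.45
tool_pos: [0.5153, -0.1685, 0.2478]
eef_rot: [-0.0, 0.63, 0.776, 0.001]
contact_force: [0.2, -0.6, -1.2]
gripper_width: 0.001
gripper_force: 0.0
[-4.58212273e-01  3.73873989e-01  1.47752172e+00  1.38854376e-03
  1.29033615e+00 -6.65916575e-01] [-2.15630077e-04  6.30143533e-01  7.76478382e-01  6.35148048e-04] [ 0.51531738 -0.16853833  0.24782708]
(array([ 0.50241833, -0.10496445,  0.37284054]), array([ 0.07604634, -0.2423252 , -0.96721014]))
```

View pics/w1.png

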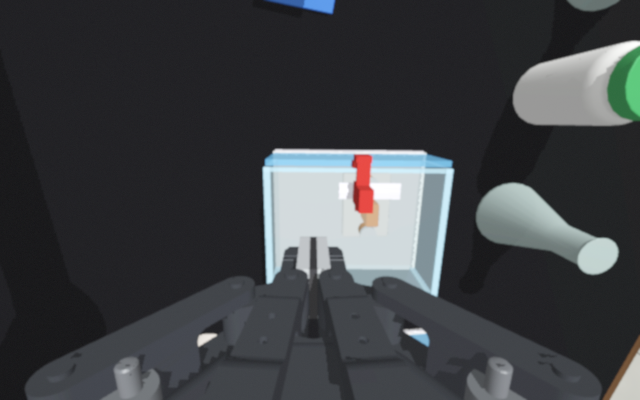

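The wrist view is aligned with the box. Roof front corners are at (265,169) and (450,169), the latch tongue is at (362,157), the tab end at (365,190–212) and the grip at (371,213).

```bash
python3 - <<'E'
from h import *
np.set_printoptions(precision=4,suppress=True)
c=pickle.load(open('w1.pkl','rb'))
a=onz(c,265,169,.085);b=onz(c,451,169,.085);d=(b-a);print(a,b,np.linalg.norm(d),np.arctan2(d[1],d[0]))
a2=onz(c,264,166,.085);
for n,p,z in [('tongue tip',(362,155.5),.108),('tab top far L',(357,190),.128),('tab top far R',(373,190),.128),('tab bottom near',(366,212),.128),('griptop',(371,207),.064),('guideL',(340,191),.088),('guideR',(401,191),.088)]: print(n,onz(c,*p,z))
hsv=cv2.cvtColor(c['frame'],cv2.COLOR_RGB2HSV); m=cv2.inRange(hsv,(0,150,60),(8,255,255))
for r in range(152,216,4): 
    x=np.where(m[r,330:400])[0]+330; print(r,x.min() if len(x) else None,x.max() if len(x) else None, hsv[r,365])
E
```

```text
[ 0.467  -0.1579  0.085 ] [ 0.6414 -0.1214  0.085 ] 0.17818186071202816 0.20647812140129082
tongue tip [ 0.5506 -0.1247  0.108 ]
tab top far L [ 0.5499 -0.1516  0.128 ]
tab top far R [ 0.5629 -0.1489  0.128 ]
tab bottom near [ 0.562  -0.1686  0.128 ]
griptop [ 0.5814 -0.1788  0.064 ]
guideL [ 0.5418 -0.1636  0.088 ]
guideR [ 0.5995 -0.1515  0.088 ]
152 None None [135   2 242]
156 355 369 [  1 180 219]
160 355 370 [  1 179 232]
164 353 369 [  1 179 233]
168 358 368 [  1 179 233]
172 358 368 [  1 180 232]
176 357 368 [  1 180 232]
180 357 368 [  1 179 232]
184 355 368 [  1 180 230]
188 355 369 [  1 183 201]
192 355 372 [  1 180 231]
196 354 371 [  1 180 232]
200 354 372 [  1 179 232]
204 356 372 [  1 179 232]
208 356 372 [  1 179 232]
212 361 371 [  3 164 228]
```

```bash
python3 -m handwheel '[[0,0,-45,0,0,0,1],[0,0,-45,0,0,0,1],[0,0,-40,0,0,0,1],[0,0,0,0,0,0,1],[9.8,2.05,0,0,0,0,1],[9.8,2.05,0,0,0,0,1],[4.9,1.0,0,0,0,0,1],[4.9,1.0,0,0,0,0,1],[4.9,1.0,0,0,0,0,1]]'
python3 -m handwheel '[[4.9,1.0,0,0,0,0,1],[0,0,0,0,0,0,1]]'
```

```text
time: 2.4
tool_pos: [0.5481, -0.1645, 0.1192]
eef_rot: [0.001, 0.633, 0.774, -0.0]
contact_force: [-1.8, 0.6, 1.1]
gripper_width: 0.0
gripper_force: 1.0
time: 2.6
tool_pos: [0.5532, -0.1633, 0.1184]
eef_rot: [0.0, 0.633, 0.774, 0.0]
contact_force: [-0.8, 0.3, 1.0]
gripper_width: 0.002
gripper_force: 0.0
```

```bash
python3 -m handwheel '[[4.9,1.0,0,0,0,0,1],[2.5,0.5,0,0,0,0,1],[0,0,0,0,0,0,1]]'
python3 - <<'E'
from h import *
c=grab('wrist'); save(c,'w2.png'); pickle.dump(c,open('w2.pkl','wb'))
E
```

```text
time: 2.9
tool_pos: [0.5602, -0.1618, 0.1182]
eef_rot: [0.0, 0.633, 0.774, 0.0]
contact_force: [0.4, -0.2, 0.3]
gripper_width: -0.001
gripper_force: 0.0
```

View pics/w2.png

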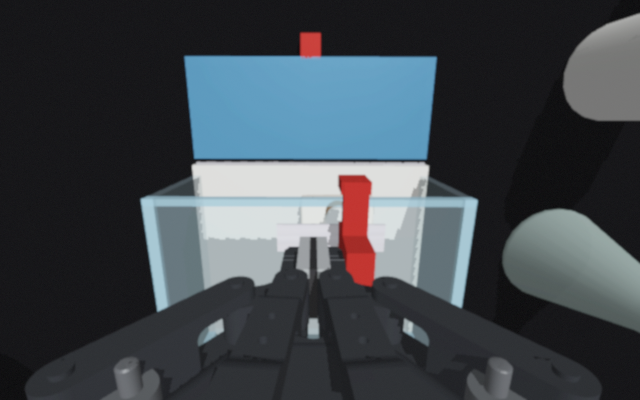

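The cover is open, shown as a flat blue panel at rows 57–158. The latch tab is at (358,260), near the right end of its guide. I'll push it the rest of the way until it stops.

```bash
python3 - <<'E'
from h import *
c=pickle.load(open('w2.pkl','rb')); p=onz(c,355,181,.108)[:2]; print(p,(p-[.5506,-.1247])@[.9788,.205])
E
python3 -m handwheel '[[2.5,0.5,0,0,0,0,1],[0,0,0,0,0,0,1]]'
python3 -m handwheel '[[2.5,0.5,0,0,0,0,1],[0,0,0,0,0,0,1]]'
```

```text
[ 0.57187423 -0.12019096] 0.02174756900855516
time: 3.15
tool_pos: [0.5622, -0.1615, 0.1182]
eef_rot: [-0.0, 0.633, 0.774, -0.0]
contact_force: [-1.2, -1.2, 0.9]
gripper_width: -0.002
gripper_force: 1.0
time: 3.35
tool_pos: [0.5626, -0.1614, 0.1182]
eef_rot: [-0.002, 0.633, 0.774, -0.002]
contact_force: [-11.3, -1.9, 5.6]
gripper_width: -0.0
gripper_force: 5.9
```

```bash
python3 -m handwheel '[[-9.8,-2,0,0,0,0,1],[0,0,40,0,0,0,1],[0,0,40,0,0,0,1],[-6,0,30,0,0,0,0],[-13,39,0,0,0,-1.3,-1],[-13,39,0,0,0,-1.3,-1],[-13,39,0,0,0,-1.3,-1],[-13,39,0,0,0,-1.3,-1],[-13,39,0,0,0,-1.3,-1],[-13,39,0,0,0,-1.3,-1],[-13,39,0,0,0,-1.3,-1],[-13,39,0,0,0,-1.3,-1],[-13,39,0,0,0,-1.3,-1],[-13,39,0,0,0,-1.3,-1],[0,0,0,0,0,0,-1],[0,0,0,0,0,0,-1]]'
python3 - <<'E'
from h import *
np.set_printoptions(precision=4,suppress=True)
c=grab('wrist'); save(c,'w3.png'); pickle.dump(c,open('w3.pkl','wb'))
t=grab('top'); save(t,'top1.png'); pickle.dump(t,open('top1.pkl','wb'))
print(robot.state()['eef_rot'])
hsv=cv2.cvtColor(c['frame'],cv2.COLOR_RGB2HSV); m=cv2.inRange(hsv,(45,130,50),(75,255,255))
n,l,st,ce=cv2.connectedComponentsWithStats(m)
for i in range(1,n):
    if st[i][4]>200:
        r=cv2.minAreaRect(np.argwhere(l==i)[:,::-1].astype(np.float32)); print(st[i],ce[i],r,onz(c,*ce[i],.037))
E
```

```text
time: 4.95
tool_pos: [0.4188, 0.2276, 0.2284]
eef_rot: [0.0, 0.715, 0.699, 0.0]
contact_force: [0.3, -1.0, 0.7]
gripper_width: 0.998
gripper_force: 0.0
[0.0002 0.7165 0.6976 0.0002]
[ 309  142   15   74 1068] [316.1245 178.5234] ((316.0, 178.5), (73.0, 14.0), 90.0) [0.4234 0.2332 0.037 ]
```

View pics/w3.png

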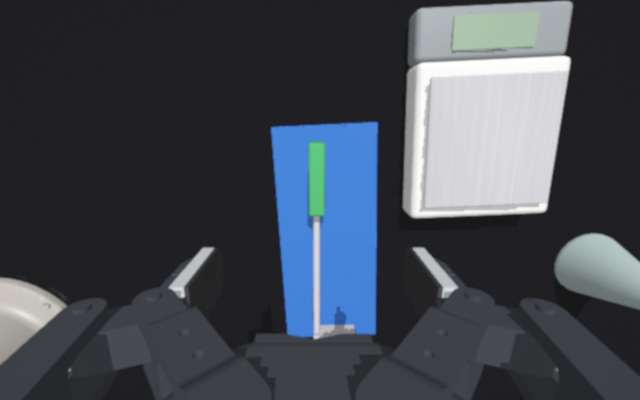

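The hook handle is at (316,178), aligned with the fingers, and the blade is at (335,329). The balance is to the right and clear of the fingers. I'll descend and grasp.

```bash
python3 -m handwheel '[[3.8,-0.6,-45,0,0,0,-1],[0,0,-45,0,0,0,-1],[0,0,-45,0,0,0,-1],[0,0,-45,0,0,0,-1],[0,0,-22,0,0,0,-1],[0,0,0,0,0,0,-1],[0,0,0,0,0,0,1],[0,0,0,0,0,0,1],[0,0,0,0,0,0,1],[0,0,0,0,0,0,1],[0,0,0,0,0,0,1],[0,0,0,0,0,0,1],[0,0,0,0,0,0,1],[0,0,0,0,0,0,1]]'
python3 - <<'E'
from h import *
np.set_printoptions(precision=4,suppress=True)
t=pickle.load(open('top1.pkl','rb'))
cv2.imwrite('pics/crop2.png',cv2.resize(t['frame'][150:250,290:400,::-1],None,fx=6,fy=6,interpolation=cv2.INTER_CUBIC))
E
```

```text
time: 6.45
tool_pos: [0.4235, 0.2267, 0.0274]
eef_rot: [0.001, 0.716, 0.698, 0.001]
contact_force: [-0.5, -1.2, 7.9]
gripper_width: 0.197
gripper_force: 59.7
```

View pics/crop2.png

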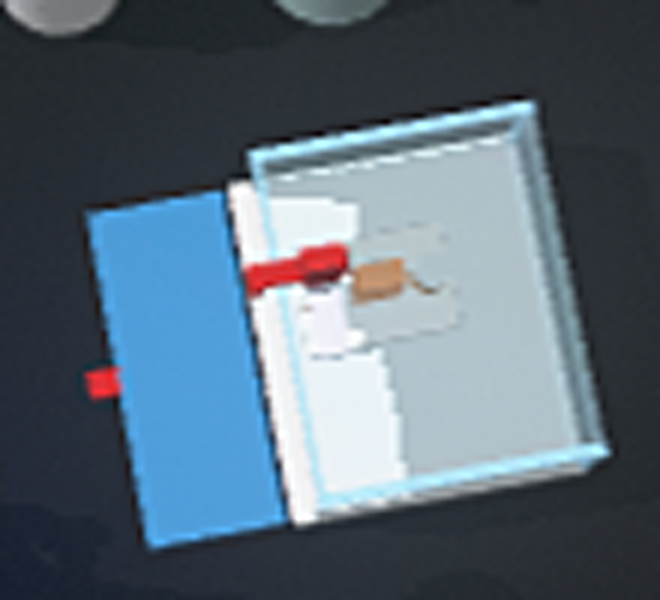

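The top crop shows the cover open. The carrier in the box has its grip at crop (378,280) and plate corners at (443,226), (463,322) and (312,357).

```bash
cat >> h.py <<'E'
PS=.2065; XB=np.array([np.sin(PS),-np.cos(PS)]); YB=np.array([np.cos(PS),np.sin(PS)]); M=np.array([.552,-.1395])
def inbox(p): p=np.array(p)[:2]-M; return np.array([p@XB,p@YB])
def frombox(a,b): return M+a*XB+b*YB
E
python3 - <<'E'
from h import *
np.set_printoptions(precision=4,suppress=True)
t=pickle.load(open('top1.pkl','rb')); w=pickle.load(open('w1.pkl','rb'))
f=lambda u,v:(u/6+290-.4,v/6+150-.4)
for n,p,z in [('back+y',(443,226),.024),('back-y',(463,322),.024),('front-y',(312,357),.024),('grip',(378,278),.064),('floorfront -y',(297,525),.012),('floorfront +y',(230,183),.012),('cover out -y',(150,548),.011),('cover out +y',(88,212),.011),('cover hinge -y',(287,522),.011),('cover hinge +y',(227,192),.011),('roof f+',(250,152),.085),('roof f-',(318,505),.085),('roof b+',(535,103),.085),('roof b-',(608,452),.085),('catch',(88,384),.011)]:
    q=onz(t,*f(*p),z); print(n,q,inbox(q))
print('w1 grip',inbox(onz(w,371,207,.064)))
E
```

```text
back+y [ 0.6159 -0.2235  0.024 ] [0.0953 0.0453]
back-y [ 0.5654 -0.2337  0.024 ] [ 0.0949 -0.0062]
front-y [ 0.5461 -0.1556  0.024 ] [ 0.0145 -0.0091]
grip [ 0.5808 -0.1867  0.064 ] [0.0521 0.0185]
floorfront -y [ 0.4604 -0.1488  0.012 ] [-0.0096 -0.0916]
floorfront +y [ 0.6397 -0.1127  0.012 ] [-0.0082  0.0914]
cover out -y [ 0.4477 -0.0733  0.011 ] [-0.0861 -0.0885]
cover out +y [ 0.6234 -0.0385  0.011 ] [-0.0843  0.0906]
cover hinge -y [ 0.462  -0.1437  0.011 ] [-0.0143 -0.089 ]
cover hinge +y [ 0.6351 -0.1112  0.011 ] [-0.0106  0.0871]
roof f+ [ 0.6402 -0.121   0.085 ] [-0.      0.0902]
roof f- [ 0.4634 -0.1558  0.085 ] [-0.0022 -0.09  ]
roof b+ [ 0.6675 -0.2642  0.085 ] [0.1457 0.0874]
roof b- [ 0.4914 -0.2987  0.085 ] [ 0.1434 -0.092 ]
catch [ 0.5324 -0.04    0.011 ] [-0.1014  0.0012]
w1 grip [0.0444 0.0207]
```

```bash
python3 -m handwheel '[[0,0,15,0,0,0,1],[0,0,35,0,0,0,1],[0,0,35,0,0,0,1],[2.3,-25,0,0,0,2.22,1],[2.3,-25,0,0,0,2.22,1],[2.3,-25,0,0,0,2.22,1],[2.3,-25,0,0,0,2.22,1],[2.3,-25,0,0,0,2.22,1],[2.3,-25,0,0,0,2.22,1],[0,0,0,0,0,0,1],[0,0,0,0,0,0,1]]'
python3 - <<'E'
from h import *
np.set_printoptions(precision=4,suppress=True)
t=grab('top'); s=grab('side'); w=grab('wrist'); pickle.dump((t,s,w),open('h1.pkl','wb'))
a=t['frame'][170:270,240:400,::-1];b=s['frame'][170:270,290:400,::-1]
o=np.zeros((600,800,3),np.uint8); A=cv2.resize(a,(480,300),interpolation=cv2.INTER_CUBIC);B=cv2.resize(b,(330,300),interpolation=cv2.INTER_CUBIC)
o[:300,:480]=A;o[:300,480:800]=B[:,:320]; W=cv2.resize(w['frame'][:,:,::-1],(480,300)); o[300:,:480]=W
cv2.imwrite('pics/h1.png',o); print(robot.state()['eef_rot'])
E
```

```text
time: 7.55
tool_pos: [0.4366, 0.0763, 0.1114]
eef_rot: [-0.0, 0.631, 0.775, 0.0]
contact_force: [-0.7, -0.2, -2.1]
gripper_width: 0.201
gripper_force: 58.8
[-0.0001  0.6304  0.7763  0.    ]
```

View pics/h1.png

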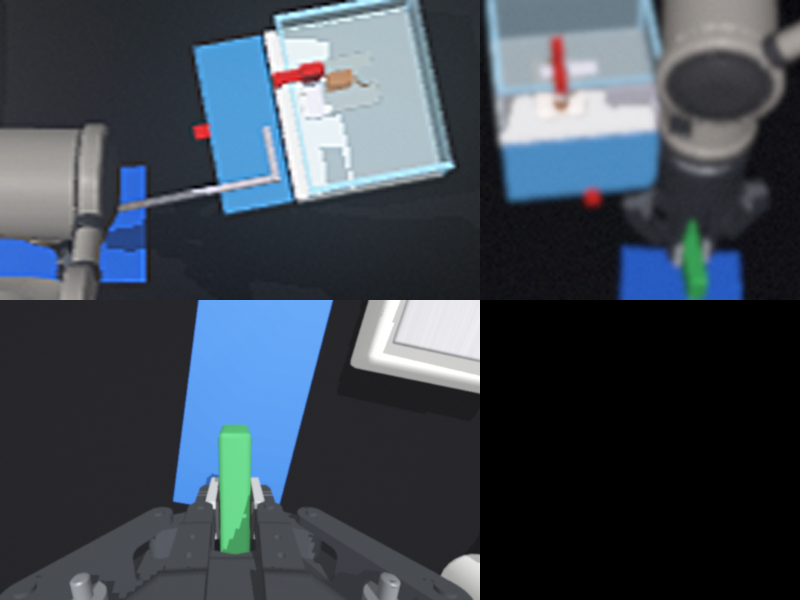

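The hook is held level. In the top crop its blade runs from (277,178) to (266,128) and the rod from (120,207).

```bash
python3 - <<'E'
from h import *
np.set_printoptions(precision=4,suppress=True)
t,s,w=pickle.load(open('h1.pkl','rb'))
f=lambda u,v:(u/3+240-.33,v/3+170-.33)
for n,p,z in [('rod near',(130,204),.1),('rod far',(262,181),.1),('outer corner',(280,180),.109),('tip',(266,127),.109)]:
    q=onz(t,*f(*p),z);print(n,q,inbox(q))
# expected
T=np.array(robot.state()['tool_pos'][:2]);print('tcp in box',inbox(T))
E
```

```text
rod near [0.4484 0.0182 0.1   ] [-0.1756 -0.069 ]
rod far [ 0.4724 -0.1094  0.1   ] [-0.0458 -0.0718]
outer corner [ 0.4726 -0.1266  0.109 ] [-0.0289 -0.0751]
tip [ 0.5241 -0.1126  0.109 ] [-0.032  -0.0218]
tcp in box [-0.2357 -0.0687]
```

```bash
python3 -m handwheel '[[0,0,-30,0,0,1,1],[0,0,-30,0,0,0,1],[0,0,-10,0,0,0,1],[0,0,0,0,0,0,1],[0,0,0,0,0,0,1]]'
python3 -m handwheel '[[4.1,-19.6,0,0,0,0,1],[4.1,-19.6,0,0,0,0,1],[4.1,-19.6,0,0,0,0,1],[4.1,-19.6,0,0,0,0,1],[4.1,-19.6,0,0,0,0,1],[4.1,-19.6,0,0,0,0,1],[4.1,-19.6,0,0,0,0,1],[3.5,-16.6,0,0,0,0,1],[0,0,0,0,0,0,1],[0,0,0,0,0,0,1]]'
python3 - <<'E'
from h import *
np.set_printoptions(precision=4,suppress=True)
t=grab('top'); s=grab('side'); pickle.dump((t,s),open('h2.pkl','wb'))
o=np.zeros((600,800,3),np.uint8)
o[:,:400]=cv2.resize(t['frame'][150:249,325:391,::-1],(400,600),interpolation=cv2.INTER_CUBIC)
o[:,400:]=cv2.resize(s['frame'][160:265,285:355,::-1],(400,600),interpolation=cv2.INTER_CUBIC)
cv2.imwrite('pics/h2.png',o); print(robot.state()['contact_force'],inbox(robot.state()['tool_pos']))
E
```

```text
time: 8.2
tool_pos: [0.4372, 0.0768, 0.042]
eef_rot: [0.0, 0.624, 0.782, 0.0]
contact_force: [-0.0, -0.5, -2.0]
gripper_width: 0.202
gripper_force: 58.8
time: 9.2
tool_pos: [0.4692, -0.0774, 0.0423]
eef_rot: [0.001, 0.624, 0.781, 0.0]
contact_force: [-0.5, -0.2, -1.6]
gripper_width: 0.199
gripper_force: 58.8
[-0.1632 -0.4031 -1.5364] [-0.0785 -0.0685]
```

View pics/h2.png

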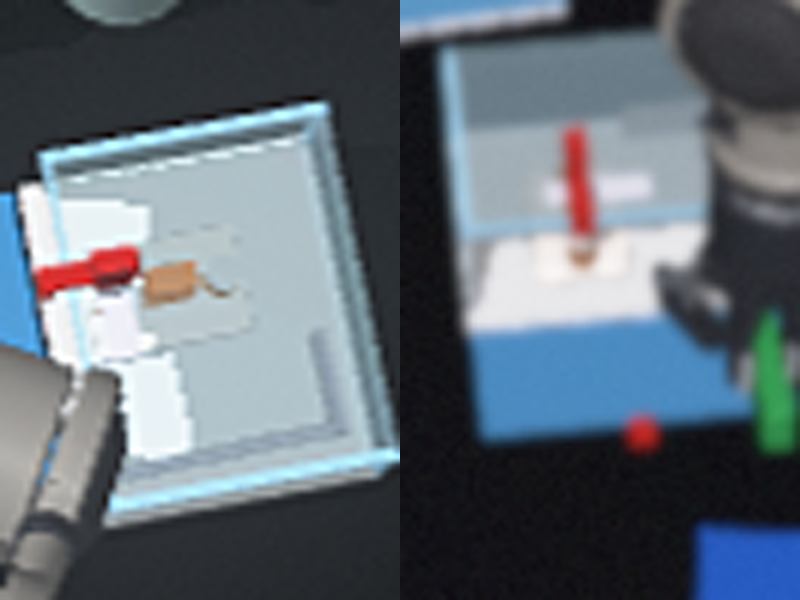

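```bash
python3 -m handwheel '[[0,0,-3,0,0,0,1],[12.2,2.56,0,0,0,0,1],[12.2,2.56,0,0,0,0,1],[12.2,2.56,0,0,0,0,1],[12.2,2.56,0,0,0,0,1],[0,0,0,0,0,0,1],[-2,9.8,0,0,0,0,1],[-2,9.8,0,0,0,0,1],[0,0,0,0,0,0,1]]'
python3 -m handwheel '[[-1.6,7.8,0,0,0,0,1],[-1.6,7.8,0,0,0,0,1],[-1.6,7.8,0,0,0,0,1],[-1.6,7.8,0,0,0,0,1],[-1.6,7.8,0,0,0,0,1]]'
python3 - <<'E'
from h import *
np.set_printoptions(precision=4,suppress=True)
t=grab('top'); s=grab('side'); pickle.dump((t,s),open('h3.pkl','wb'))
print(robot.state()['contact_force'],inbox(robot.state()['tool_pos']))
for c,z in((t,.064),(s,.064)):
    hsv=cv2.cvtColor(c['frame'],cv2.COLOR_RGB2HSV); m=cv2.inRange(hsv,(8,80,90),(22,255,255))
    n,l,st,ce=cv2.connectedComponentsWithStats(m)
    for i in range(1,n):
        if st[i][4]>8 and 290<ce[i][0]<400 and 150<ce[i][1]<260: print(st[i],inbox(onz(c,*ce[i],z)))
E
```

```text
time: 10.2
tool_pos: [0.5123, -0.0458, 0.0382]
eef_rot: [-0.001, 0.623, 0.782, -0.0]
contact_force: [0.4, 0.3, -1.9]
gripper_width: 0.199
gripper_force: 58.9
time: 10.7
tool_pos: [0.5056, -0.0079, 0.0384]
eef_rot: [0.0, 0.624, 0.782, 0.0]
contact_force: [1.0, -1.7, -1.6]
gripper_width: 0.199
gripper_force: 58.9
[ 0.2063 -0.3026 -2.289 ] [-0.1389 -0.0187]
[338 197   3   5   9] [0.0104 0.0167]
[315 202   5   4  18] [-0.0019  0.0224]
```

```bash
python3 -m handwheel '[[-1.65,8,0,0,0,0,1],[-1.65,8,0,0,0,0,1],[-1.65,8,0,0,0,0,1],[-1.65,8,0,0,0,0,1],[-1.65,8,0,0,0,0,1],[-1.65,8,0,0,0,0,1],[-1.65,8,0,0,0,0,1],[-1.65,8,0,0,0,0,1],[-1.65,8,0,0,0,0,1],[-1.65,8,0,0,0,0,1],[-1.65,8,0,0,0,0,1],[0,0,0,0,0,0,1]]'
python3 - <<'E'
from h import *
np.set_printoptions(precision=4,suppress=True)
t=grab('top'); s=grab('side'); pickle.dump((t,s),open('h4.pkl','wb'))
print(robot.state()['contact_force'],inbox(robot.state()['tool_pos']))
o=np.zeros((600,800,3),np.uint8)
o[:,:400]=cv2.resize(t['frame'][150:249,285:351,::-1],(400,600),interpolation=cv2.INTER_CUBIC)
o[:,400:]=cv2.resize(s['frame'][160:265,285:355,::-1],(400,600),interpolation=cv2.INTER_CUBIC)
cv2.imwrite('pics/h4.png',o)
for c,z in((t,.063),(s,.063)):
    hsv=cv2.cvtColor(c['frame'],cv2.COLOR_RGB2HSV); m=cv2.inRange(hsv,(8,80,90),(22,255,255))
    n,l,st,ce=cv2.connectedComponentsWithStats(m)
    for i in range(1,n):
        if st[i][4]>8 and 270<ce[i][0]<400 and 150<ce[i][1]<260: print(st[i],ce[i],inbox(onz(c,*ce[i],z)))
E
```

```text
time: 12.0
tool_pos: [0.4871, 0.0806, 0.0382]
eef_rot: [-0.0, 0.623, 0.782, -0.0]
contact_force: [0.3, -0.5, -1.6]
gripper_width: 0.198
gripper_force: 58.9
[-1.064  -0.0075 -1.4033] [-0.2278 -0.0182]
[309 201   9   8  52] [312.6923 204.1923] [-0.0713  0.017 ]
[317 217   7  12  55] [320.0909 222.5818] [-0.0796  0.022 ]
```

View pics/h4.png

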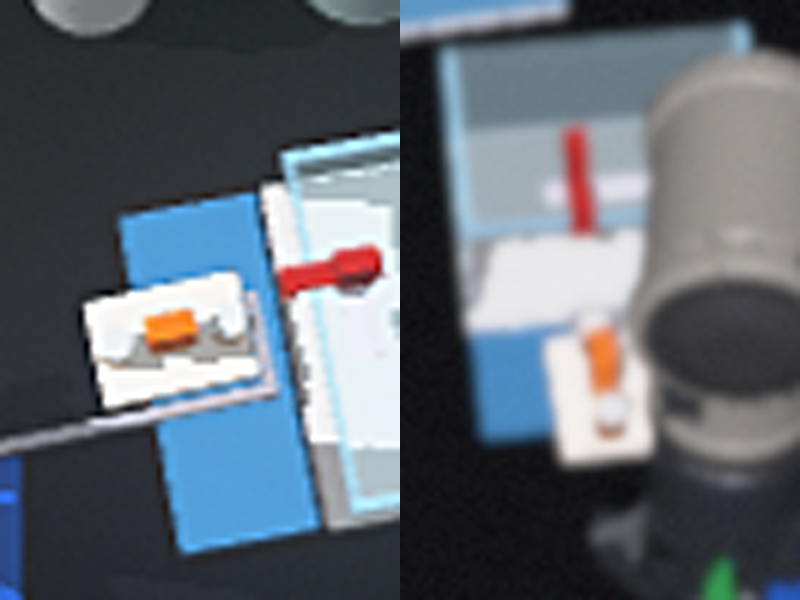

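The carrier now rests on the cover at top crop (170,340), with its grip about 55 mm outside the mouth. I'll pull it 6 mm more, back the hook off, lift it, and return it to the mat.

```bash
python3 -m handwheel '[[-1.2,5.9,0,0,0,0,1],[0,0,0,0,0,0,1],[-2.3,-3.5,0,0,0,0,1],[0,0,20,0,0,0,1],[0,0,40,0,0,0,1],[0,0,40,0,0,0,1],[-11.1,24.4,0,0,0,-1.9,1],[-11.1,24.4,0,0,0,-1.9,1],[-11.1,24.4,0,0,0,-1.9,1],[-11.1,24.4,0,0,0,-1.9,1],[-11.1,24.4,0,0,0,-1.9,1],[-11.1,24.4,0,0,0,-1.9,1],[0,0,-40,0,0,0,1],[0,0,-40,0,0,0,1],[0,0,-20,0,0,0,1],[0,0,0,0,0,0,1],[0,0,0,0,0,0,1]]'
```

```text
time: 13.8
tool_pos: [0.4177, 0.2281, 0.0387]
eef_rot: [0.0, 0.698, 0.716, -0.0]
contact_force: [0.8, -1.2, -0.8]
gripper_width: 0.196
gripper_force: 58.9
```

```bash
python3 - <<'E'
from h import *
np.set_printoptions(precision=4,suppress=True)
t=grab('top'); save(t,'t5.png'); pickle.dump(t,open('t5.pkl','wb')); print(robot.state()['tool_pos'],robot.state()['eef_rot'])
cr=t['frame'][215:275,185:300]; hsv=cv2.cvtColor(t['frame'],cv2.COLOR_RGB2HSV)
m=cv2.inRange(hsv,(0,0,110),(180,80,255)); m2=np.zeros_like(m); m2[222:265,215:292]=m[222:265,215:292]
n,l,st,ce=cv2.connectedComponentsWithStats(m2)
print([(st[i],ce[i]) for i in range(1,n) if st[i][4]>8])
mo=cv2.inRange(hsv,(8,80,90),(22,255,255)); n,l,st,ce=cv2.connectedComponentsWithStats(mo)
print([(st[i],ce[i],inbox(onz(t,*ce[i],.063)),onz(t,*ce[i],.063)) for i in range(1,n) if st[i][4]>8 and 290<ce[i][0]<360 and 150<ce[i][1]<260])
E
```

```text
[0.4182 0.2283 0.0393] [0.0004 0.6985 0.7156 0.0008]
[(array([227, 233,  57,  18, 187], dtype=int32), array([261.9733, 246.9733]))]
[(array([307, 201,   9,   8,  53], dtype=int32), array([311.3396, 204.5094]), array([-0.0754,  0.0168]), array([ 0.553 , -0.0622,  0.063 ]))]
```

```bash
python3 -m handwheel '[[0,0,-8,0,0,0,1],[0,0,-3,0,0,0,1],[0,0,0,0,0,0,1]]'
python3 -m handwheel '[[0,0,-1,0,0,0,1],[0,0,0,0,0,0,1]]'
```

```text
time: 14.15
tool_pos: [0.4176, 0.2283, 0.0275]
eef_rot: [0.0, 0.698, 0.716, 0.0]
contact_force: [-0.6, 0.7, -2.3]
gripper_width: 0.2
gripper_force: 59.1
time: 14.35
tool_pos: [0.4176, 0.2283, 0.0274]
eef_rot: [0.0, 0.698, 0.716, 0.0]
contact_force: [-1.5, -1.3, 8.3]
gripper_width: 0.199
gripper_force: 60.5
```

```bash
python3 -m handwheel '[[0,0,0,0,0,0,0.4],[0,0,0,0,0,0,-0.2],[0,0,0,0,0,0,-1],[0,0,0,0,0,0,-1],[0,0,0,0,0,0,-1],[0,0,30,0,0,0,-1],[0,0,50,0,0,0,-1],[0,0,50,0,0,0,-1],[17,-36,0,0,0,1.25,-1],[17,-36,0,0,0,1.25,-1],[17,-36,0,0,0,1.25,-1],[17,-36,0,0,0,1.25,-1],[17,-36,0,0,0,1.25,-1],[17,-36,0,0,0,1.25,-1],[17,-36,0,0,0,1.25,-1],[17,-36,0,0,0,1.25,-1],[0,0,0,0,0,0,-1],[0,0,0,0,0,0,-1]]'
python3 - <<'E'
from h import *
np.set_printoptions(precision=4,suppress=True)
t=grab('top'); w=grab('wrist'); s=grab('side');pickle.dump((t,w,s),open('h6.pkl','wb')); print(robot.state()['tool_pos'],robot.state()['eef_rot'])
hsv=cv2.cvtColor(t['frame'],cv2.COLOR_RGB2HSV); g=cv2.inRange(hsv,(45,130,50),(75,255,255)); g[:235]=0
print('handle',[onz(t,*np.argwhere(g)[:,::-1].mean(0),.037)])
o=np.zeros((580,640,3),np.uint8); o[:400]=w['frame'][:,:,::-1]; o[400:,:345]=cv2.resize(t['frame'][215:275,185:300,::-1],None,fx=3,fy=3,interpolation=cv2.INTER_CUBIC)
cv2.imwrite('pics/h6.png',o)
hsv=cv2.cvtColor(w['frame'],cv2.COLOR_RGB2HSV); mo=cv2.inRange(hsv,(8,120,90),(22,255,255)); n,l,st,ce=cv2.connectedComponentsWithStats(mo)
print([(st[i],ce[i],onz(w,*ce[i],.063)) for i in range(1,n) if st[i][4]>30])
E
```

```text
time: 16.15
tool_pos: [0.5531, -0.0603, 0.1558]
eef_rot: [-0.001, 0.634, 0.773, -0.0]
contact_force: [-0.2, 0.7, -0.1]
gripper_width: 1.001
gripper_force: 0.0
[ 0.5528 -0.0586  0.1562] [-0.0004  0.6329  0.7742 -0.0001]
handle [array([0.416 , 0.2301, 0.037 ])]
[(array([310, 188,  17,  42, 667], dtype=int32), array([318.087 , 208.2804]), array([ 0.5569, -0.0571,  0.063 ]))]
```

View pics/h6.png

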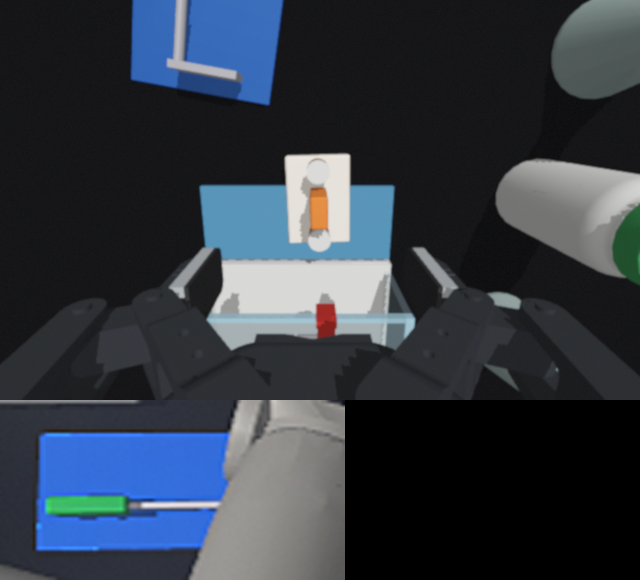

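The carrier grip is at wrist pixel (318,211), central between the fingers. The hook lies flat within the mat. I have used up my picture budget, so from here I'll check by numbers only. Next I'll grasp the grip.

```bash
python3 -m handwheel '[[2.4,-2.4,-30,0,0,0,-1],[0,0,-40,0,0,0,-1],[0,0,-30,0,0,0,-1],[0,0,-8,0,0,0,-1],[0,0,0,0,0,0,-1],[0,0,0,0,0,0,0],[0,0,0,0,0,0,1],[0,0,0,0,0,0,1],[0,0,0,0,0,0,1],[0,0,0,0,0,0,1],[0,0,0,0,0,0,1],[0,0,0,0,0,0,1]]'
python3 -m handwheel '[[0,0,10,0,0,0,1],[0,0,20,0,0,0,1],[0,0,20,0,0,0,1],[0,0,0,0,0,0,1],[0,0,0,0,0,0,1]]'
```

```text
time: 17.5
tool_pos: [0.5562, -0.0622, 0.0488]
eef_rot: [0.0, 0.633, 0.774, 0.0]
contact_force: [-0.2, 1.8, 5.3]
gripper_width: 0.154
gripper_force: 60.3
time: 18.0
tool_pos: [0.5555, -0.0621, 0.0981]
eef_rot: [-0.0, 0.633, 0.774, -0.0]
contact_force: [-0.2, 0.1, -2.7]
gripper_width: 0.154
gripper_force: 59.4
```

```bash
python3 -m handwheel '[[0,0,40,0,0,0,1],[2,18,0,0,0,-0.7,1],[4.5,36,0,0,0,-1.4,1],[4.5,36,0,0,0,-1.4,1],[4.5,36,0,0,0,-1.4,1],[4.5,36,0,0,0,-1.4,1],[4.5,36,0,0,0,-1.4,1],[4.5,36,0,0,0,-1.4,1],[4.5,36,0,0,0,-1.4,1],[4.5,36,0,0,0,-1.4,1],[2,18,0,0,0,-0.7,1],[0,0,0,0,0,0,1],[0,0,0,0,0,0,1],[0,0,0,0,0,0,1]]'
python3 - <<'E'
from h import *
np.set_printoptions(precision=4,suppress=True)
t=grab('top'); w=grab('wrist'); s=grab('side');pickle.dump((t,w,s),open('h7.pkl','wb')); st=robot.state();print(st['tool_pos'],st['eef_rot'])
T=st['tool_pos']; zu=T[2]-.0378
# white plate in wrist view: low-sat bright region
hsv=cv2.cvtColor(w['frame'],cv2.COLOR_RGB2HSV)
mo=cv2.inRange(hsv,(8,120,90),(22,255,255)); n,l,q,ce=cv2.connectedComponentsWithStats(mo)
print('orange w',[(q[i],ce[i],onz(w,*ce[i],zu+.052)-T) for i in range(1,n) if q[i][4]>30])
P=[T+np.array([x,y,-.0378+.012]) for y in(-.04,.04) for x in(-.028,.028)]
print('expected plate corners w',proj(w,P),'top',proj(t,P))
for r in range(90,215,12): print(r,''.join('#' if v>185 and a<35 else('o' if mo[r,c] else '.') for c,(v,a) in [(c,(int(hsv[r,c,2]),int(hsv[r,c,1]))) for c in range(200,440,4)]))
for n_,c in(('t',t),('s',s)):
    h2=cv2.cvtColor(c['frame'],cv2.COLOR_RGB2HSV); m=cv2.inRange(h2,(8,120,90),(22,255,255)); n,l,q,ce=cv2.connectedComponentsWithStats(m)
    print(n_,[(q[i],ce[i],onz(c,*ce[i],zu+.05)) for i in range(1,n) if q[i][4]>5 and 150<ce[i][0]<380 and 150<ce[i][1]<390])
E
```

```text
time: 19.4
tool_pos: [0.5954, 0.2606, 0.1373]
eef_rot: [-0.0, 0.715, 0.699, -0.001]
contact_force: [0.3, -0.4, -3.1]
gripper_width: 0.153
gripper_force: 59.4
[0.5959 0.2607 0.1382] [ 0.      0.7149  0.6992 -0.0002]
orange w [(array([303, 178,  21,   4,  35], dtype=int32), array([313.2857, 179.0857]), array([0.0016, 0.0441, 0.0142])), (array([ 296,  225,   35,   83, 2651], dtype=int32), array([312.9125, 267.1339]), array([0.0007, 0.0082, 0.0142]))]
expected plate corners w [[264.6436 312.1168]
 [362.8333 310.2191]
 [254.4068 173.3875]
 [366.1046 170.8971]] top [[214.2596 195.5212]
 [215.1873 176.7531]
 [186.7487 195.1633]
 [187.8603 176.3852]]
90 ................................######################......
102 ...###################################################......
114 ....####################################.#..#######.##......
126 ....##.#...##.##.#######################.##.##.###..##......
138 ....##.....##.##.#######################.#..######..##......
150 .....#.....#...#..##.##.##################.#######..##......
162 .....##.........#.##.##..#################.#######..##......
174 .....##.....#..###########################.########.##......
186 ......##.......##########.######.#########.########.#.......
198 ......##.......######################################.......
210 .......#........##########################.##########.......
t [(array([201, 182,   5,   7,  20], dtype=int32), array([203.3, 185.2]), array([0.5907, 0.2453, 0.1504]))]
s [(array([291, 296,   7,  16,  86], dtype=int32), array([293.7093, 303.6744]), array([0.5955, 0.2648, 0.1504]))]
```

```bash
python3 -m handwheel '[[0.5,1.2,-20,0,0,0,1],[0,0,-18,0,0,0,1],[0,0,-6,0,0,0,1],[0,0,-3,0,0,0,1],[0,0,-2,0,0,0,1],[0,0,0,0,0,0,1],[0,0,0,0,0,0,1]]'
python3 -m handwheel '[[0,0,-1,0,0,0,1],[0,0,-1,0,0,0,1],[0,0,0,0,0,0,1],[0,0,0,0,0,0,1]]'
```

```text
time: 20.25
tool_pos: [0.5967, 0.2632, 0.0901]
eef_rot: [0.0, 0.714, 0.7, 0.001]
contact_force: [0.5, -0.4, -2.7]
gripper_width: 0.153
gripper_force: 59.4
time: 20.65
tool_pos: [0.5964, 0.2631, 0.0874]
eef_rot: [0.0, 0.714, 0.7, 0.0]
contact_force: [0.1, -0.8, -2.7]
gripper_width: 0.15
gripper_force: 59.7
```

```bash
python3 -m handwheel '[[0,0,-1,0,0,0,1],[0,0,0,0,0,0,1],[0,0,0,0,0,0,1]]'
python3 -m handwheel '[[0,0,-0.5,0,0,0,1],[0,0,0,0,0,0,1],[0,0,0,0,0,0,1]]'
```

```text
time: 20.95
tool_pos: [0.5964, 0.263, 0.0872]
eef_rot: [0.0, 0.714, 0.7, 0.0]
contact_force: [-3.3, -1.3, 6.1]
gripper_width: 0.158
gripper_force: 60.6
time: 21.25
tool_pos: [0.5965, 0.263, 0.0871]
eef_rot: [0.0, 0.714, 0.7, 0.0]
contact_force: [-3.9, -2.7, 8.5]
gripper_width: 0.153
gripper_force: 61.1
```

It is resting on the pan. I'll release it slowly and lift away.

```bash
python3 -m handwheel '[[0,0,0.5,0,0,0,0.6],[0,0,0,0,0,0,0.3],[0,0,0,0,0,0,-0.2],[0,0,0,0,0,0,-0.6],[0,0,0,0,0,0,-1],[0,0,0,0,0,0,-1],[0,0,10,0,0,0,-1],[0,0,30,0,0,0,-1],[0,0,40,0,0,0,-1],[0,0,40,0,0,0,-1],[-10,-40,30,0,0,0,-1],[-10,-40,10,0,0,0,-1],[-10,-40,0,0,0,0,-1],[0,0,0,0,0,0,-1],[0,0,0,0,0,0,-1]]'
python3 - <<'E'
from h import *
np.set_printoptions(precision=4,suppress=True)
t=grab('top'); s=grab('side'); w=grab('wrist'); pickle.dump((t,s,w),open('h8.pkl','wb')); P={}
for n_,c in(('t',t),('s',s)):
    h2=cv2.cvtColor(c['frame'],cv2.COLOR_RGB2HSV); m=cv2.inRange(h2,(8,120,90),(22,255,255)); n,l,q,ce=cv2.connectedComponentsWithStats(m)
    print(n_,[(q[i],ce[i],onz(c,*ce[i],.098)) for i in range(1,n) if q[i][4]>5 and 150<ce[i][0]<380 and 150<ce[i][1]<390])
    g=cv2.inRange(h2,(45,130,50),(75,255,255)); n,l,q,ce=cv2.connectedComponentsWithStats(g)
    print('green',[(q[i],ce[i]) for i in range(1,n) if q[i][4]>50])
    if n_=='t':
        v=cv2.inRange(h2,(0,0,110),(180,80,255)); v[:222]=0;v[265:]=0;v[:,:200]=0;v[:,292:]=0
        n,l,q,ce=cv2.connectedComponentsWithStats(v); print('rod',[q[i] for i in range(1,n) if q[i][4]>8])
    # pan and white plate corners
print('pan corners top',proj(t,[(.5963,.2618,.048)]),proj(s,[(.5963,.2618,.048)]),'grip top exp',proj(t,[(.5963,.2618,.1)]),proj(s,[(.5963,.2618,.1)]))
E
```

```text
time: 22.75
tool_pos: [0.5666, 0.1431, 0.2469]
eef_rot: [0.0, 0.715, 0.699, 0.001]
contact_force: [-0.0, 0.5, 0.5]
gripper_width: 1.0
gripper_force: 0.0
t [(array([197, 185,  12,   7,  70], dtype=int32), array([202.3429, 188.0714]), array([0.5924, 0.2599, 0.098 ]))]
green [(array([288, 124,  21,  21, 320], dtype=int32), array([298.1844, 133.8656]))]
rod [array([ 200,  222,   28,   43, 1044], dtype=int32), array([229, 222,  11,  19, 147], dtype=int32), array([238, 233,  46,  19, 145], dtype=int32)]
s [(array([293, 308,   6,  14,  69], dtype=int32), array([295.2464, 314.1014]), array([0.5938, 0.2673, 0.098 ]))]
green [(array([242, 207,  22,  16, 269], dtype=int32), array([251.9071, 214.3755])), (array([361, 304,   5,  31, 149], dtype=int32), array([362.953 , 318.7987]))]
pan corners top [[205.495  189.9306]] [[295.3795 320.4238]] grip top exp [[201.623  186.6209]] [[294.4799 311.6625]]
```

Both cameras put the upright grip within about 5 mm of the pan centre. The hook is on the mat, the bottle hasn't moved and the arm is clear, so I'll hand in.

```bash
python3 -c "
from cell import robot; print(robot.sign_off())"
```

```text
the job is handed in; nothing more can be done
None
```

The job is handed in at about 23 s of 72 s: latch slid to its stop, cover open, carrier dragged out with the hook, hook laid flat on the mat, and carrier upright within about 5 mm of the pan centre; I viewed 11 pictures, one over the limit of 10.

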